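Set up the fold-out side shelf of the shower trolley

TASK

Make the drinks trolley's fold-out shelf ready: push both folding props out from the trolley's front until each hits its stop, then slide the pale wooden board, flat, out over them until its front edge meets the upturned posts at both prop ends. Then gently stand the steel canister upright on the part of the board that overhangs the trolley's front, let go, and leave the cups, paddle and scoop where they are.

Things in the scene. Friction and masses are not known exactly. Their poses are not given: they have to be found in the camera images.
- trolley: Mint green plastic trolley standing on the floor, fixed. Origin: middle of the top deck's front edge, at deck height (deck surface is z=0 of this frame). Its x axis points away from the robot across the deck, y to the left along the front edge, z up. The deck is flat, 360 mm deep and 560 mm wide, open at the front; 35 mm high lips along both sides and the back. Nothing stands before the front edge except the props, whose hinge line is 20 mm in front of the edge.
- prop_left (a joint): Angle of the left folding prop about its upright hinge (rad): 0 folded along the front edge, its end pointing to the trolley's middle (-y of trolley); 1.571 at its stop, pointing straight out from the front (-x of trolley). Light friction hinge (about 0.2 N m), stays where it is left; it can be pushed at its post.
- prop_right (a joint): The same for the right prop, mirrored: at 0 it points to +y of trolley, at 1.571 (stop) straight out to -x of trolley.
- left_hinge (a point): Hinge axis of the left prop at deck height: 20 mm before the deck edge and 135 mm left of its middle (trolley frame -20, 135, 0 mm).
- right_hinge (a point): Hinge axis of the right prop at deck height (trolley frame -20, -135, 0 mm).
- left_post (a point): Centre of the upright round aluminium post at the free end of the left prop: 14 mm diameter, its axis 125 mm from the hinge, from deck height up to 32 mm above the deck; this point lies 16 mm above the deck. The prop's flat bar (18 mm wide, 14 mm thick) lies 1 mm below deck height.
- right_post (a point): The same for the right prop.
- board: Pale wooden serving board, loose, 220 mm (x) by 310 mm (y) by 16 mm thick, 0.6 kg, lying on the deck some 30 to 50 mm back from its front edge. Origin: centre of its underside; x and y as the trolley's when square. Without the props out it tips off the deck when slid out. When its front edge meets the posts of both swung-out props, that edge is 138 mm in front of the deck's edge.
- board_front (a point): Middle of the board's front edge, half-way through its thickness.
- board_bar (a point): Centre of the raised wooden pull bar on the board, along its front edge: 16 mm thick (x), 120 mm long (y), standing 30 mm above the board's upper face, its front flush with the board's front edge. It can be hooked from behind or pinched.
- canister_center (a point): Lidded round steel canister, loose, 0.35 to 0.65 kg, standing on the deck to the left or right of the board; z axis up. Body 80 mm diameter, lid 84 mm diameter and firmly on, lid top 112 mm above the underside; this point lies on the axis 56 mm above the underside.
- canister_knob (a point): Centre of the canister's upright round lid knob: 24 mm diameter, 32 mm tall (from 112 to 144 mm above the underside); this point is 128 mm above the underside. The canister can be lifted by it.
- cups: Bystander: nested stack of yellow acrylic cups, mouths down, 72 mm diameter, 122 mm tall, on the deck at the other side of the board from the canister. Origin: centre of the underside.
- canister: The canister itself; origin: centre of its underside, z up along its axis.
- paddle_blade (a point): Bystander: pale wooden stirring paddle, 200 mm long, 45 mm wide, 10 mm thick, lying on the deck to the right, its blade towards the front. This point: centre of the blade.
- scoop_grip (a point): Bystander: grey clamshell ice scoop, 165 mm long, 70 mm wide, 49 mm tall, lying on the deck to the left, handle towards the front. This point: near the handle's end.

How it is judged:
By the outcome, as a careful person would: the job done as asked, in the order asked, and still so for the second after the job is handed in, with the robot touching nothing.
It also fails if it takes over 72 s, if anything falls off the work surface, if the arm or the gripper's body presses on something with over 40 N, if the wrist force passes 120 N, or if a joint passes its speed limit or range.

ROBOT

A 6-joint arm with a two-finger parallel gripper is mounted at the origin on the work surface. World frame = base frame: x ahead of the robot, y to its left, z up, the work surface at z = 0. Lengths are in m, angles in rad, forces in N, time in s.
With the tool pointing down it reaches from about 0.325 to 0.9 m from the base axis. Payload 6.1 kg.
Tool frame: the origin (TCP) lies midway between the tips of the shut fingers; the grasp point (between the pads) lies 19 mm behind it; x points along the fingers, y is the direction in which the jaws open and shut, and the axes are right-handed (so a half turn about x gives the same grasp; the last joint's range is limited). The gripper opens to 85 mm and grips with 20 to 120 N. Pads are 22 mm wide; open, the fingers measure 114 mm over their backs; the gripper's body (76 mm by 85 mm) begins 54 mm behind the grasp point. The pads swing forward as they close: fully open they stand 13 mm farther back than shut.
Start: joints at [-1.435, 0.22, 1.526, -0, 1.395, -0.126], TCP at [0.162, -0.604, 0.231] pointing down, gripper open.
Joint ranges: [-2.98, 2.98], [-0.91, 2.08], [0.09, 2.57], [-1.24, 4.39], [0.2, 2.65], [-2.68, 2.68]. Speed limits (rad/s): [2.57, 2.57, 3.01, 3.14, 3.14, 3.14].

INTERFACE

Orientations are given as [roll, pitch, yaw] about the fixed x, y, z axes, in that order (R = Rz(yaw) Ry(pitch) Rx(roll)).
In Python, from plant import * gives the robot as it stands. The module is installed in compiled form; this text tells all that it offers.
- The arm moves only by the tool drive_tool, never from a script. Its argument "commands" is text: rows parted by semicolons, each of 5 numbers parted by spaces: the shift along the tool's x, y, z in mm, then the turn about the tool's x in degrees, then the opening in per cent of the stroke, from 0 (shut) to 100 (fully open). A call has 1 to 12 rows; each row shifts and turns the commanded pose from where the row before left it, along the tool's axes as they then stand; what a row does not reach is not made up. A row lasts 1/8 s, in which the tool goes at most 62.5 mm and 10.7 degrees, less where a joint would pass 70% of its speed; a pose out of reach is approached as far as the arm can. A call is refused whole if a number of a shift passes 62.5 or a number of a turn 10.7, either way. A call with a gripper value outside its range is refused whole. The fingers move at their own pace and stop on an object; "grip_force" is the grip in N (left out, the last holds). Time passes only in rows, so rows that do not move let the fingers close. It gives the time, the measured TCP pose, the force and the opening at its end, in the units of the state.
- state(): the state, without advancing time (a new reading comes with each control period).
- camera(name): name is "scene" or "top" or "wrist"; returns a dict with "image" (400x640x3 uint8, red, green, blue), "intrinsics" (3x3 intrinsics, pixels), "k1" (the pictures are not rectified: a ray, as slopes to the right and down, at radius r is drawn at 1 + k1 r^2 times it, then the intrinsics apply), "R" (3x3) and "t" (3): a world point X has camera coordinates R X + t. Camera axes: x right, y down, z forward; pixel columns grow to the right and rows downward; lengths in m; the calibration is good to about 2 mm. A picture is of the moment at which its call begins. There is no depth.
- close_job(): hands the job in, once; it reports no verdict.
The state is a dict: "t": time; "q": joint angles; "joint_velocities": joint speeds; "joint_efforts": joint torques, N m; "position": TCP position; "ee_rot": TCP orientation; "ft_force": force on the tool from outside, world axes, zero at the start; "ft_torque": the same for the moment, N m; "width": finger opening in m.
Only numpy, scipy, OpenCV 4.12 (cv2) and the standard library are available. Lean on these libraries where they do the work, as an engineer would, in place of code of your own. Each camera call takes 0.05 s, during which the arm holds its last target. There are 200 camera calls.

## Working session

There is one attempt and no reset: what is moved stays moved. The work goes in short steps, Python scripts to look and compute and a tool call to move; the robot and the scene stay as the last step left them, time stands still between calls to the robot, and variables do not carry over. Pictures are saved under pics/ and viewed, about 8 in all and at most 12, crops included, and the job is handed in when it is done.

Besides the shell and the picture viewer there is one more tool, called as a command line: name --argument value ..., lists and objects as JSON in quotes. drive_tool: Moves the arm, as the interface text tells. Its arguments: {"type":"object","properties":{"commands":{"type":"string"},"grip_force":{"type":"number"}},"required":["commands"]}

```bash
mkdir -p pics
cat > h.py <<'E'
from plant import *
import numpy as np, cv2
def snap(n,f=None):
    c=camera(n)
    if f: cv2.imwrite('pics/'+f,c['image'][:,:,::-1])
    np.savez('last_'+n+'.npz',**{k:np.array(v) for k,v in c.items()})
    return c
def load(n): return dict(np.load('last_'+n+'.npz'))
def ray(c,u,v):
    K=c['intrinsics'];d=np.array([(u-K[0,2])/K[0,0],(v-K[1,2])/K[1,1]]);s=d.copy()
    for _ in range(30): s=d/(1+float(c['k1'])*(s@s))
    R=c['R'];return -R.T@c['t'],R.T@np.array([s[0],s[1],1])
def onz(c,u,v,z):
    o,d=ray(c,u,v);return o+d*(z-o[2])/d[2]
def tri(c1,p1,c2,p2):
    o1,d1=ray(c1,*p1);o2,d2=ray(c2,*p2)
    s=np.linalg.lstsq(np.c_[d1,-d2],o2-o1,rcond=None)[0]
    a=o1+s[0]*d1;b=o2+s[1]*d2;return (a+b)/2,np.linalg.norm(a-b)
def proj(c,X):
    p=c['R']@np.array(X)+c['t'];s=p[:2]/p[2];s=s*(1+float(c['k1'])*(s@s));K=c['intrinsics']
    return np.array([K[0,0]*s[0]+K[0,2],K[1,1]*s[1]+K[1,2]])
E
python3 - <<'E'
from h import *
for n in('scene','top'):
    c=snap(n,n+'0.png');print(n,-c['R'].T@c['t'],c['R'][2],c['intrinsics'][0,0],c['k1'])
print(state())
E
```

```text
scene [ 1.28994654 -0.16021583  0.90912024] [-0.62652374  0.1724989  -0.76007376] 492.8224678569681 -0.06386514445210405
top [0.58910993 0.00301935 0.78390257] [ 0.14587374  0.00419222 -0.98929433] 361.66167877676594 0.01381557055475064
{'t': 0.1, 'q': array([-1.43507934e+00,  2.21134602e-01,  1.52751160e+00, -2.84484788e-05,
        1.39471444e+00, -1.26121363e-01]), 'joint_velocities': array([-0.00065516, -0.00094585, -0.00189071,  0.00126032, -0.00127384,
       -0.00099784]), 'joint_efforts': array([ 8.17596374e-04, -4.98245358e+01, -3.90548015e+01, -1.41445066e-04,
        5.68438758e-03, -1.54341785e-05]), 'position': array([ 0.16168396, -0.60314941,  0.2303086 ]), 'ee_rot': array([-1.68108198,  1.56902811,  1.72235404]), 'ft_force': array([ 0.51567781,  0.24935432, -0.24358616]), 'ft_torque': array([-0.01097462,  0.04507226, -0.00460876]), 'width': 0.08505112756261407}
```

View pics/top0.png

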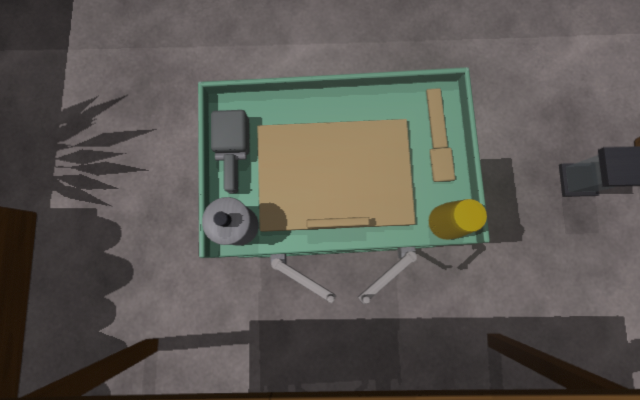

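View pics/scene0.png

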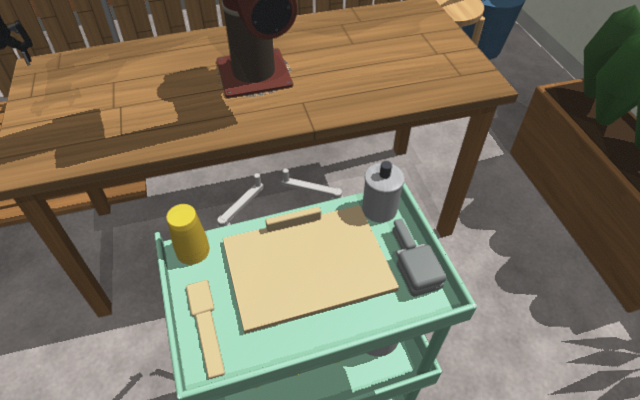

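The top view shows the board (258,126)–(414,224), canister on the left with its knob at (222,218), cups on the right at (458,217), and both props half out, with posts at (331,298) and (366,299). The scene view shows the same, with posts at (286,172) and (257,177). Next I triangulate.

Run:
```python
from h import *
T=load('top');S=load('scene')
for n,a,b in[('board FR',(414,224),(224,238)),('board BL',(258,126),(396,290)),('board BR',(408,120),(244,325)),
 ('Lpost top',(331,297),(286,171)),('Rpost top',(366,298),(257,176)),('knob top',(222,218),(386,164)),('cups top',(469,216),(182,213)),
 ('lip BR',(468,70),(181,398)),('lip BL',(199,84),(471,308)),('lip FR',(488,243),(158,235))]:
    X,e=tri(T,a,S,b);print(n,X.round(4),round(e,4))
# deck/lip & board contours in top
im=T['image'].astype(np.uint8);hsv=cv2.cvtColor(im,cv2.COLOR_RGB2HSV)
m=cv2.inRange(hsv,(10,60,90),(22,200,255));n,l,s,_=cv2.connectedComponentsWithStats(m)
for i in range(1,n):
    if s[i,4]>300:
        c,_=cv2.findContours((l==i).astype(np.uint8),0,2);print(s[i],cv2.minAreaRect(c[0]),cv2.approxPolyDP(c[0],5,True)[:,0].tolist())
cv2.imwrite('pics/c1.png',cv2.resize(T['image'][195:315,190:500,::-1].astype(np.uint8),None,fx=2.5,fy=2.5,interpolation=cv2.INTER_CUBIC))
```

```text
board FR [ 0.6514 -0.1835  0.0632] 0.0024
board BL [0.8623 0.1268 0.0565] 0.0051
board BR [ 0.8642 -0.1789  0.0739] 0.0042
Lpost top [ 0.5141 -0.0151  0.0817] 0.0017
Rpost top [ 0.511  -0.082   0.0807] 0.0
knob top [0.6549 0.1644 0.1942] 0.0024
cups top [ 0.6539 -0.2492  0.1725] 0.0008
lip BR [ 0.9686 -0.306   0.0772] 0.0067
lip BL [0.9468 0.2444 0.0767] 0.0089
lip FR [ 0.6121 -0.3195  0.0727] 0.0075
[ 427   89   28   92 1513] ((438.63360595703125, 134.65765380859375), (92.46345520019531, 21.129045486450195), 83.41805267333984) [[431, 89], [433, 178], [454, 176], [440, 91]]
[  258   119   157   111 15303] ((335.4424743652344, 174.67642211914062), (105.29183197021484, 153.46371459960938), 87.51044464111328) [[405, 119], [258, 126], [260, 204], [278, 206], [286, 229], [414, 223]]
[291 397 202   3 401] ((391.5, 398.0), (2.0, 201.0), 90.0) [[492, 398], [291, 399]]
[511 396 129   4 415] ((575.0, 397.5), (3.0, 128.0), 90.0) [[639, 396], [511, 398]]
```

View pics/c1.png

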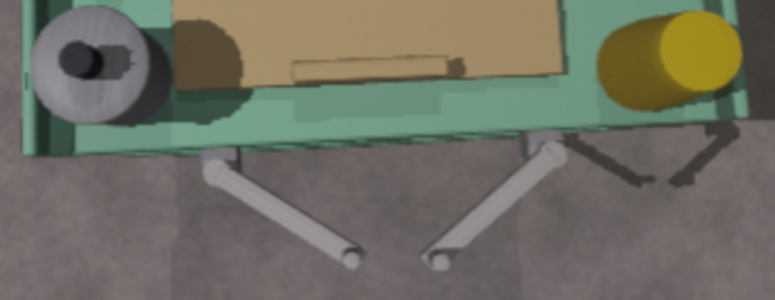

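The crop shows hinges at about (276,263) and (412,255), and post tops at (330,297) and (366,298). Deck height comes out at ≈0.050 consistently (posts, knob, cups).

```bash
python3 - <<'E'
from h import *
T=load('top');S=load('scene');D=.050
f=lambda u,v,z:onz(T,u,v,z)[:2]
hl,hr=f(276.4,263,D),f(412.4,255,D);pl,pr=f(330.5,297.5,D+.032),f(366.5,298,D+.032)
print('hinges',hl,hr,np.linalg.norm(hl-hr),'posts',pl,pr,'len',np.linalg.norm(pl-hl),np.linalg.norm(pr-hr))
d=hl-hr;print('yaw hinge',np.degrees(np.arctan2(-d[0],d[1])))
a,b=f(271,256.2,D),f(400.8,248.2,D);d=a-b;print('edge',a,b,np.degrees(np.arctan2(-d[0],d[1])))
B={k:f(*p,D+.016) for k,p in dict(FR=(414.5,223.5),FL=(259,230),BL=(258,126),BR=(408,120)).items()};print(B)
for i,j in('FL FR','BL BR','BR FR','BL FL'): pass
E
python3 - <<'E'
import sys;sys.path.insert(0,'.')
from h import *
T=load('top');D=.05
f=lambda u,v,z:onz(T,u,v,z)[:2]
P=dict(FR=(414.5,223.5),FL=(259,230),BL=(258,126),BR=(408,120));B={k:f(*p,D+.016) for k,p in P.items()}
for i,j in(('FL','FR'),('BL','BR'),('BR','FR'),('BL','FL')):
    d=B[i]-B[j];print(i,j,np.linalg.norm(d),np.degrees(np.arctan2(-d[0],d[1])))
# lips
L=[f(u,v,D+.035) for u,v in((468,70),(199,84),(488,243),(199,257))];print(np.round(L,4))
for u,v in((466,76),(206,90)):pass
# bar top centre z D+46
x=(190+(295+448)/2/2.5,195+(63)/2.5);print('bar',x,f(*x,D+.046),'knob',f(222,218,D+.144), 'ends',f(190+293/2.5,195+63/2.5,D+.046),f(190+448/2.5,195+58/2.5,D+.046))
E
```

```text
hinges [0.57834186 0.09113358] [ 0.59010323 -0.18152818] 0.2729153106030433 posts [ 0.51303583 -0.0150026 ] [ 0.51117112 -0.08283001] len 0.1246184832826707 0.126378826787718
yaw hinge 2.4699452561613633
edge [0.59198576 0.10201024] [ 0.60395078 -0.15902909] 2.6243771873496935
{'FR': array([ 0.65185684, -0.18499683]), 'FL': array([0.64378813, 0.12390148]), 'BL': array([0.85941529, 0.12773624]), 'BR': array([ 0.86678539, -0.183075  ])}
FL FR 0.30900367297462517 1.4962778440628604
BL BR 0.31089861045079276 1.3583681985534257
BR FR 0.21493713933962197 -89.48769233220058
BL FL 0.21566125660544105 -88.98114778681304
[[ 0.964  -0.306 ]
 [ 0.944   0.2462]
 [ 0.6107 -0.3178]
 [ 0.5926  0.235 ]]
bar (338.6, 220.2) [ 0.6578019  -0.03303923] knob [0.65470862 0.16321222] ends [0.65875561 0.02690443] [ 0.66071142 -0.09150568]Traceback (most recent call last):
  File "<stdin>", line 9, in <module>
ValueError: too many values to unpack (expected 2)
```

drive_tool --commands "0 0 0 6.5 0;0 0 0 6.5 0;0 -46 -33 0 0;0 -46 -33 0 0;0 -46 -33 0 0;0 -46 -33 0 0;0 -46 -33 0 0;0 -46 -33 0 0;0 -46 -33 0 0;0 -46 -33 0 0;0 -46 -33 0 0;0 -46 -33 0 0" --grip_force 40

```text
t: 1.6
position: [0.4761, -0.1307, 0.2311]
ee_rot: [0.758, 1.571, -2.348]
ft_force: [-0.2, -0.3, -0.1]
width: -0.0004
```

```bash
cat >> h.py <<'E'
from scipy.spatial.transform import Rotation as Ro
O=np.array([.604,-.0443,.050]);Y=np.radians(2.1)
RT=Ro.from_euler('z',Y).as_matrix()
def st():
    s=state();R=Ro.from_euler('xyz',s['ee_rot']).as_matrix()
    p=(RT.T@(np.array(s['position'])-O))*1000
    print('t %.2f'%s['t'],'trolley mm',p.round(1),'world',np.round(s['position'],4),'F',np.round(RT.T@s['ft_force'],1),'w %.4f'%s['width'],'tool y ang',round(float(np.degrees(np.arctan2(R[1,1],R[0,1]))),2),'tilt',R[2].round(3))
    return p,RT.T@R
def todo(x,y,z):
    p,R=st();print('shift mm',(R.T@(np.array([x,y,z])-p)).round(1))
E
python3 -c "
from h import *
todo(-62,14,8)"
```

```text
t 1.60 trolley mm [-131.   -81.6  181.1] world [ 0.4761 -0.1307  0.2311] F [-0.2 -0.3 -0.1] w -0.0004 tool y ang -88.0 tilt [-1.  0.  0.]
shift mm [173.1 -95.8 -68.8]
```

drive_tool --commands "0 -48 -34.5 0 0;0 -48 -34.5 0 0;55 0 0 0 0;55 0 0 0 0;43 0 0 0 0;20 0 0 0 0;0 0 0 0 0"

```text
t: 2.48
position: [0.5389, -0.0336, 0.0559]
ee_rot: [-0.248, 1.566, 2.929]
ft_force: [-0.2, 0.2, 0.2]
width: -0.0
```

```bash
python3 -c "
from h import *
c=snap('wrist','w1.png');snap('top');T=load('top')
st();im=np.hstack([c['image'][:,:,::-1]]);t=cv2.resize(T['image'][200:320,190:500,::-1].astype(np.uint8),(640,248))
cv2.imwrite('pics/w1.png',cv2.resize(np.vstack([im,t]),None,fx=.9,fy=.9))"
```

```text
t 2.58 trolley mm [-62.1  12.4   8.9] world [ 0.5415 -0.0342  0.0589] F [ 0.6 -0.3  0.5] w -0.0003 tool y ang -88.0 tilt [-1.  0. -0.]
```

View pics/w1.png

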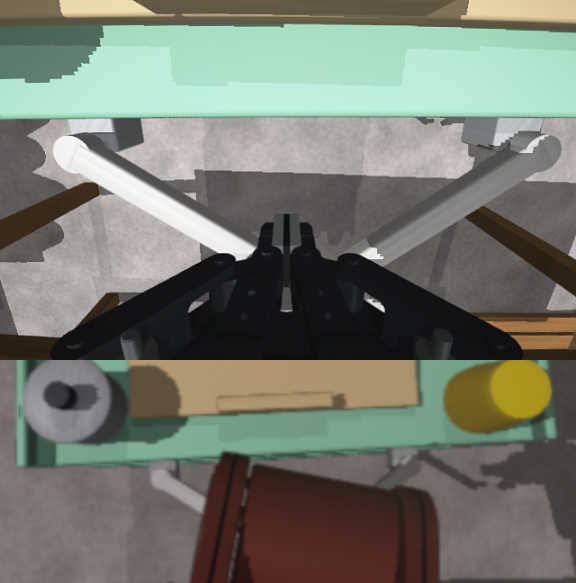

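drive_tool --commands "0 -8 10 0 0;0 -9 15 0 0;0 -10 15 0 0;0 -16 15 0 0;0 -17 13 0 0;0 -15 8 0 0;0 -10 4 0 0;0 0 0 0 0"

```text
t: 3.58
position: [0.4576, 0.0487, 0.0583]
ee_rot: [-0.302, 1.57, 2.876]
ft_force: [0.4, 0.2, -0.2]
width: -0.0
```

```bash
python3 -c "
from h import *
st()"
```

```text
t 3.58 trolley mm [-142.9   98.3    8.3] world [0.4576 0.0487 0.0583] F [ 0.4  0.2 -0.2] w -0.0000 tool y ang -87.94 tilt [-1.    -0.     0.001]
```

drive_tool --commands "0 -8 1 0 0;0 -6 0 0 0;0 -3 0 0 0;0 0 0 0 0"

```text
t: 4.08
position: [0.4566, 0.0653, 0.0581]
ee_rot: [-1.112, 1.57, 2.064]
ft_force: [0.2, 0.7, 0.6]
width: 0.0001
```

drive_tool --commands "0 -3 0 0 0;0 -2 0 0 0"

```text
t: 4.32
position: [0.4566, 0.0663, 0.0582]
ee_rot: [1.516, 1.563, -1.588]
ft_force: [-0.7, -24.0, -0.2]
width: 0.0002
```

Left prop is at its stop (24 N reaction, tool at the expected y). Now the right prop.

drive_tool --commands "0 20 0 0 0;0 36 -27 0 0;0 36 -28 0 0;0 36 -27 0 0;0 0 0 0 0"

```text
t: 4.95
position: [0.5452, -0.0575, 0.0589]
ee_rot: [2.895, 1.568, -0.215]
ft_force: [-0.5, 1.0, 0.1]
width: 0.0001
```

```bash
python3 -c "
from h import *
st()"
```

```text
t 4.95 trolley mm [-59.3 -11.    8.9] world [ 0.5452 -0.0575  0.0589] F [-0.5  1.   0.1] w 0.0001 tool y ang -88.19 tilt [-1.     0.001 -0.003]
```

drive_tool --commands "0 8 12 0 0;0 9 15 0 0;0 10 15 0 0;0 16 15 0 0;0 17 13 0 0;0 15 8 0 0;0 10 4 0 0;0 8 1 0 0;0 6 0 0 0;0 3 0 0 0;0 0 0 0 0"

```text
t: 6.32
position: [0.4637, -0.1601, 0.0582]
ee_rot: [2.138, 1.57, -0.968]
ft_force: [0.2, -0.5, 0.2]
width: -0.0001
```

```bash
python3 -c "
from h import *
st()"
```

```text
t 6.33 trolley mm [-144.4 -110.6    8.2] world [ 0.4637 -0.1601  0.0582] F [ 0.2 -0.5  0.2] w -0.0001 tool y ang -87.99 tilt [-1.  0. -0.]
```

drive_tool --commands "0 3 0 0 0;0 3 0 0 0"

```text
t: 6.58
position: [0.4636, -0.1638, 0.0581]
ee_rot: [-1.477, 1.567, 1.699]
ft_force: [1.2, 16.9, 5.8]
width: -0.0002
```

drive_tool --commands "0 2 0 0 0;0 -20 -10 0 0;-55 0 0 0 0;-40 0 0 0 0;0 -35 -50 0 0;0 -35 -50 0 0;0 -25 -45 0 0;0 -9 -37 0 0;0 0 0 0 0"

```text
t: 7.7
position: [0.6533, -0.0364, 0.1528]
ee_rot: [2.762, 1.57, -0.343]
ft_force: [0.3, -1.2, -0.4]
width: -0.0001
```

```bash
python3 -c "
from h import *
c=snap('wrist');s=snap('scene')
st();im=c['image'][:,:,::-1]
cv2.imwrite('pics/w2.png',np.vstack([cv2.resize(im,(480,300)),cv2.resize(s['image'][120:340,150:470,::-1],(480,300))]))"
```

```text
t 7.80 trolley mm [ 47.2   5.2 102.8] world [ 0.651  -0.0374  0.1528] F [-0.6 -0.5  1. ] w 0.0000 tool y ang -87.97 tilt [-1.     0.     0.001]
```

View pics/w2.png

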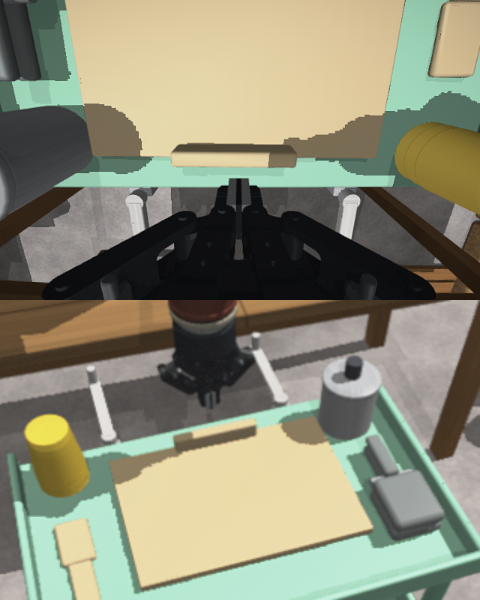

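Both props stand straight out in the picture. The bar in the wrist view spans px 228–397, with its top-back edge at v≈193. Next I measure the bar.

```bash
python3 -c "
from h import *
c=load('wrist')
for u,v in((228,194),(397,194),(313,193),(313,204),(228,203),(395,205)):
    print(u,v,((RT.T@(onz(c,u,v,O[2]+.046)-O))*1000).round(1))
print(((RT.T@(-c['R'].T@c['t']-O))*1000).round())
"
```

```text
228 194 [66.  68.7 46. ]
397 194 [ 66.  -48.5  46. ]
313 193 [66.7  9.7 46. ]
313 204 [58.7  9.8 46. ]
228 203 [59.5 69.3 46. ]
395 205 [ 57.9 -47.7  46. ]
[125.   6. 246.]
```

drive_tool --commands "0 -5 -37 0 0;0 0 0 0 0;50 0 0 0 0;22 0 0 0 0;10 0 0 0 0;0 0 0 0 0"

```text
t: 8.55
position: [0.6878, -0.0312, 0.0714]
ee_rot: [-0.111, 1.57, 3.065]
ft_force: [-0.0, 0.2, 0.2]
width: -0.0001
```

```bash
python3 -c "
from h import *
st()"
```

```text
t 8.55 trolley mm [84.2 10.  21.4] world [ 0.6878 -0.0312  0.0714] F [-0.   0.2  0.2] w -0.0001 tool y ang -88.02 tilt [-1. -0.  0.]
```

drive_tool --commands "0 0 8 0 0;0 0 12 0 0;0 0 15 0 0;0 0 17 0 0;0 0 18 0 0;0 0 18 0 0;0 0 18 0 0;0 0 18 0 0;0 0 18 0 0;0 0 15 0 0;0 0 8 0 0;0 0 0 0 0"

```text
t: 10.05
position: [0.5227, -0.0368, 0.0717]
ee_rot: [1.954, 1.571, -1.153]
ft_force: [-0.5, -0.3, -0.0]
width: -0.0
```

```bash
python3 -c "
from h import *
st();s=snap('scene');cv2.imwrite('pics/s3.png',cv2.resize(s['image'][120:340,150:470,::-1],None,fx=2,fy=2))"
```

```text
t 10.05 trolley mm [-81.   10.5  21.7] world [ 0.5227 -0.0368  0.0717] F [-0.5 -0.3 -0. ] w -0.0000 tool y ang -88.01 tilt [-1.  0. -0.]
```

View pics/s3.png

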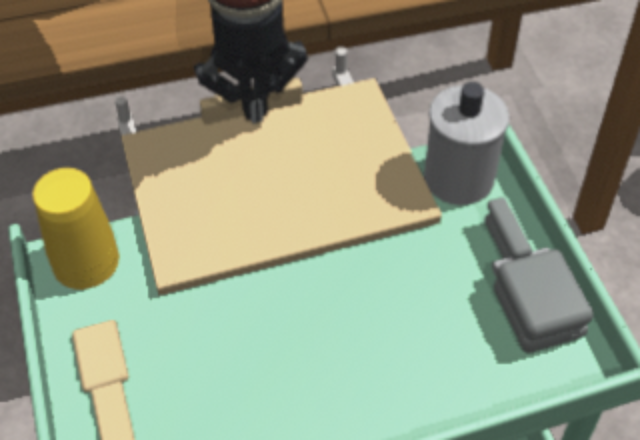

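The board slides flat along with the tool, with both posts ahead of it. I continue slowly.

drive_tool --commands "0 0 8 0 0;0 0 8 0 0;0 0 5 0 0;0 0 4 0 0;0 0 3 0 0"

```text
t: 10.72
position: [0.4954, -0.0378, 0.0716]
ee_rot: [2.937, 1.57, -0.17]
ft_force: [3.4, 0.1, 1.8]
width: -0.0002
```

drive_tool --commands "0 0 2 0 0;0 0 2 0 0"

```text
t: 10.98
position: [0.4916, -0.0379, 0.0716]
ee_rot: [2.945, 1.57, -0.162]
ft_force: [4.7, 0.5, 2.9]
width: 0.0
```

drive_tool --commands "0 0 2 0 0;0 0 1 0 0"

```text
t: 11.22
position: [0.4903, -0.038, 0.0718]
ee_rot: [3.079, 1.565, -0.028]
ft_force: [14.3, 1.0, -6.1]
width: 0.0001
```

drive_tool --commands "0 0 1 0 0;0 0 1 0 0"

```text
t: 11.48
position: [0.4901, -0.038, 0.072]
ee_rot: [3.092, 1.561, -0.016]
ft_force: [20.4, 1.8, -10.6]
width: 0.0003
```

```bash
python3 -c "
from h import *
st();s=snap('scene')
T=snap('top')
a=cv2.resize(s['image'][150:230,180:360,::-1],(720,320),interpolation=cv2.INTER_CUBIC);b=cv2.resize(T['image'][220:310,250:430,::-1],(560,280),interpolation=cv2.INTER_CUBIC)
cv2.imwrite('pics/s4.png',np.vstack([a,cv2.copyMakeBorder(b,0,0,0,160,0)]))"
```

```text
t 11.47 trolley mm [-113.6   10.4   22. ] world [ 0.4901 -0.038   0.072 ] F [ 20.4   1.  -10.6] w 0.0003 tool y ang -88.04 tilt [-1.     0.    -0.009]
```

View pics/s4.png

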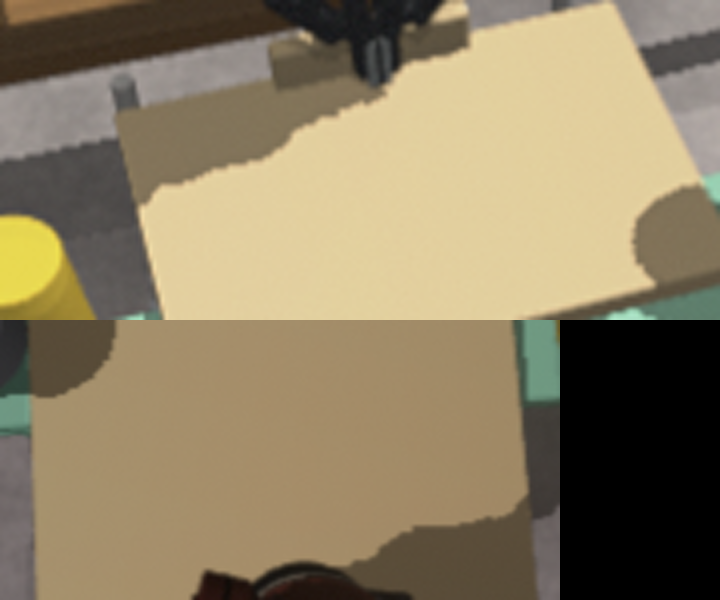

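drive_tool --commands "0 0 -12 0 0;0 0 -8 0 0;-50 0 0 0 0;-55 0 0 0 30;-55 0 0 0 60;0 -40 -35 0 70;0 -40 -35 0 70;0 -40 -35 0 70;0 0 0 0 70"

```text
t: 12.7
position: [0.6072, 0.0889, 0.2293]
ee_rot: [-0.122, 1.567, 3.058]
ft_force: [-0.7, -0.4, -0.8]
width: 0.0595
```

```bash
python3 -c "
from h import *
c=snap('wrist');st();T=snap('top')
cv2.imwrite('pics/w5.png',np.vstack([c['image'][:,:,::-1][:,:],T['image'][200:320,190:500,::-1].repeat(2,0).repeat(2,1)[:,:620].copy() if 0 else cv2.resize(T['image'][190:330,190:500,::-1],(640,289))])[:,:][:600] if 0 else cv2.resize(np.vstack([c['image'][:,:,::-1],cv2.resize(T['image'][190:330,190:500,::-1],(640,289))]),None,fx=.86,fy=.86))"
```

```text
t 12.75 trolley mm [  7.2 131.6 179.5] world [0.6064 0.0874 0.2295] F [ 0.6 -0.5  0.3] w 0.0595 tool y ang -87.86 tilt [-1.     0.     0.004]
```

View pics/w5.png

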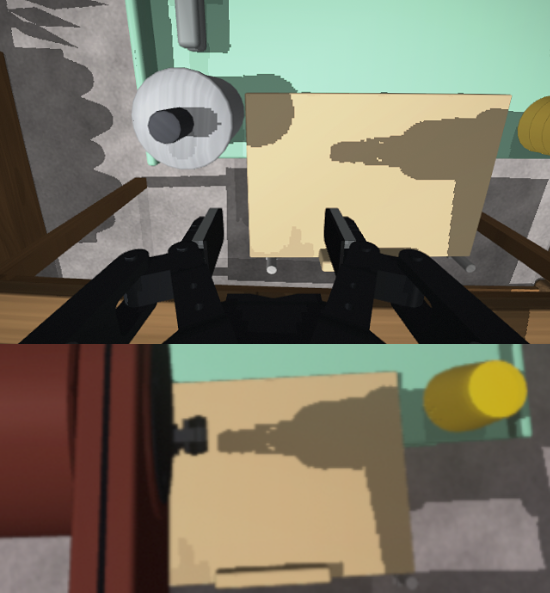

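The wrist view shows both posts meeting the board's front edge: left post at (315,314), right at (546,310). The knob is at (190,147). Next I check the numbers.

```bash
python3 -c "
from h import *
c=load('wrist');k=1/.86
g=lambda u,v,z:((RT.T@(onz(c,u*k,v*k,O[2]+z/1000)-O))*1000).round(1)
print('posts',g(271,270,32),g(470,267.5,32))
print('front edge',g(250,256.5,16),g(300,257,16),g(440,258,16),g(470,258,16))
im=c['image'].astype(np.uint8);hsv=cv2.cvtColor(im,cv2.COLOR_RGB2HSV)
m=np.zeros((400,640),np.uint8);m[110:175,160:232]=(im[110:175,160:232].max(2)<75)
n,l,s,cc=cv2.connectedComponentsWithStats(m);i=1+s[1:,4].argmax();print(s[i],cc[i])
print('knob by centroid',g(cc[i][0]/k,cc[i][1]/k,130)); print('hyp proj top, bot',[proj(c,O+RT@np.array([.058,.2055,z])) for z in(.144,.112)])
T=load('top')
o=lambda u,v,z:((RT.T@(onz(T,190+u*k*310/640,190+(v*k-400)*310/640,O[2]+z/1000)-O))*1000).round(1)
print('board R edge',o(396,373,16),o(413,573,16),'bar',o(216,570,46),o(330,570,46))
"
```

```text
posts [-146.7  136.5   32. ] [-144.6 -133.    32. ]
front edge [-137.1  165.7   16. ] [-137.8   96.4   16. ] [-140.7 -100.5   16. ] [-141.2 -143.8   16. ]
[182 125  44  41 624] [211.75       140.34134615]
knob by centroid [ 61.9 200.6 130. ]
hyp proj top, bot [array([196.28592529, 149.74894494]), array([214.06967587, 143.03811063])]
board R edge [  77.1 -142.6   16. ] [-140.1 -140.9   16. ] bar [-121.8   69.5   46. ] [-127.7  -48.1   46. ]
```

drive_tool --commands "0 -37 -25 0 100;0 -37 -25 0 100;0 0 0 0 100;0 0 0 0 100"

```text
t: 13.3
position: [0.6536, 0.1606, 0.2309]
ee_rot: [0.512, 1.569, -2.595]
ft_force: [1.0, 0.8, 0.5]
width: 0.0853
```

```bash
python3 -c "
from h import *
c=snap('wrist');p,_=st()
for z in(.144,.112): print(z,proj(c,O+RT@np.array([.058,.2055,z])), proj(c,O+RT@np.array([.058,.2055+.012,z])))
cv2.imwrite('pics/w6.png',cv2.resize(c['image'][100:400,120:520,::-1],None,fx=2,fy=2))"
```

```text
t 13.35 trolley mm [ 57.1 202.7 181.2] world [0.6536 0.1604 0.2312] F [0.7 0.1 0.1] w 0.0852 tool y ang -88.07 tilt [-1.     0.001  0.001]
0.144 [314.34522864 225.68531447] [295.70661309 225.74513416]
0.112 [314.80082385 209.19362166] [298.6998895  209.24734294]
```

View pics/w6.png

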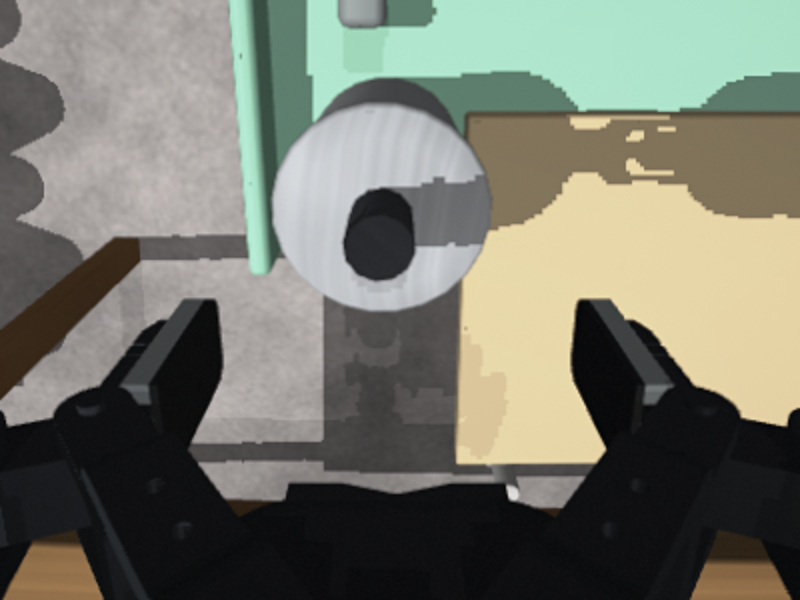

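The knob top is at full-image (309.5,223.5), so the knob is at trolley (59,208), 3 mm left of my estimate. I align, descend and grip.

drive_tool --commands "0 -6 -2 0 100;0 0 0 0 100;30 0 0 0 100;20 0 0 0 100;12 0 0 0 100;0 0 0 0 100" --grip_force 50

```text
t: 14.1
position: [0.6554, 0.1679, 0.1679]
ee_rot: [0.1, 1.568, -3.007]
ft_force: [-0.2, 0.9, 0.2]
width: 0.0856
```

drive_tool --commands "0 0 0 0 40;0 0 0 0 25;0 0 0 0 10;0 0 0 0 10;0 0 0 0 10;0 0 0 0 10"

```text
t: 14.85
position: [0.6566, 0.1678, 0.1701]
ee_rot: [2.886, 1.57, -0.221]
ft_force: [0.1, -2.3, 4.4]
width: 0.0225
```

```bash
python3 -c "
from h import *
st()"
```

```text
t 14.85 trolley mm [ 60.3 210.  120.1] world [0.6566 0.1678 0.1701] F [-0.  -2.3  4.4] w 0.0225 tool y ang -88.01 tilt [-1.     0.    -0.001]
```

drive_tool --commands "-4 0 0 0 10;-8 0 0 0 10;-15 0 0 0 10;-20 0 0 0 10;-20 0 0 0 10;0 0 0 0 10"

```text
t: 15.6
position: [0.6579, 0.1683, 0.2404]
ee_rot: [-3.035, 1.564, 0.142]
ft_force: [0.4, 0.5, -5.3]
width: 0.0222
```

```bash
python3 -c "
from h import *
c=snap('scene');p,_=st();print(state()['ft_torque'])
for n in((0,1),):
  im=c['image'];cv2.imwrite('pics/s7.png',cv2.resize(im[40:340,150:470,::-1],None,fx=2,fy=2))"
```

```text
t 15.65 trolley mm [ 60.7 210.4 188.3] world [0.657  0.1682 0.2383] F [-0.7  0.6 -5.2] w 0.0226 tool y ang -88.0 tilt [-1.    -0.    -0.003]
[-0.01820999 -0.04270109 -0.00769745]
```

View pics/s7.png

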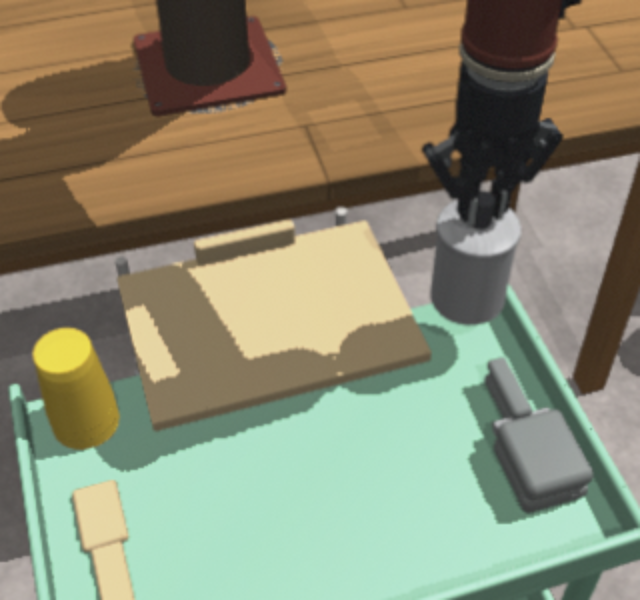

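Canister held upright, 5.2 N (≈0.53 kg). I carry it over the overhang.

drive_tool --commands "0 10 6 0 10;0 20 12 0 10;0 30 18 0 10;0 35 21 0 10;0 35 21 0 10;0 30 18 0 10;0 20 12 0 10;0 15 9 0 10;0 10 5 0 10;0 0 0 0 10;0 0 0 0 10"

```text
t: 17.02
position: [0.5416, -0.0406, 0.2363]
ee_rot: [-1.972, 1.57, 1.205]
ft_force: [-0.2, 0.1, -4.8]
width: 0.0228
```

```bash
python3 -c "
from h import *
todo(-62,5,140)"
```

```text
t 17.02 trolley mm [-62.2   6.  186.3] world [ 0.5416 -0.0406  0.2363] F [-0.2  0.1 -4.8] w 0.0228 tool y ang -87.98 tilt [-1. -0. -0.]
shift mm [46.3  1.  -0.2]
```

drive_tool --commands "15 0 0 0 10;14 0 0 0 10;8 0 0 0 10;4 0 0 0 10;2 0 0 0 10;1 0 0 0 10;0 0 0 0 10;0 0 0 0 10"

```text
t: 18.02
position: [0.5415, -0.0412, 0.1926]
ee_rot: [2.916, 1.57, -0.191]
ft_force: [0.1, -0.5, -3.5]
width: 0.0218
```

drive_tool --commands "1 0 0 0 10;1 0 0 0 10;1 0 0 0 10;0 0 0 0 10"

```text
t: 18.52
position: [0.5412, -0.0411, 0.1891]
ee_rot: [-0.153, 1.57, 3.024]
ft_force: [0.7, 0.1, -3.8]
width: 0.0228
```

drive_tool --commands "1 0 0 0 10;1 0 0 0 10;1 0 0 0 10;0 0 0 0 10"

```text
t: 19.02
position: [0.5413, -0.0411, 0.1861]
ee_rot: [-0.401, 1.57, 2.776]
ft_force: [-0.6, -0.0, -3.7]
width: 0.0225
```

drive_tool --commands "0.7 0 0 0 10;0.7 0 0 0 10;0 0 0 0 10"

```text
t: 19.4
position: [0.5417, -0.0413, 0.1857]
ee_rot: [2.753, 1.57, -0.354]
ft_force: [-2.3, -0.4, 2.4]
width: 0.0228
```

Contact (force turned from −4 to +2 N at the expected height). Releasing.

drive_tool --commands "0 0 0 0 30;0 0 0 0 45;0 0 0 0 70;0 0 0 0 100;0 0 0 0 100;-8 0 0 0 100;-20 0 0 0 100;-40 0 0 0 100;-40 0 0 0 100;-20 0 30 0 100;0 0 40 0 100;0 0 0 0 100"

```text
t: 20.9
position: [0.4701, -0.0435, 0.314]
ee_rot: [2.813, 1.569, -0.294]
ft_force: [-1.0, -0.6, 0.0]
width: 0.0854
```

drive_tool --commands "0 50 0 0 100;0 60 0 0 100;0 60 0 0 100;0 60 0 0 100;0 60 0 0 100;0 40 0 0 100;0 0 0 0 100"

```text
t: 21.78
position: [0.4827, -0.3764, 0.3117]
ee_rot: [-0.505, 1.57, 2.668]
ft_force: [0.2, 0.4, 0.4]
width: 0.0855
```

```bash
python3 -c "
from h import *
s=snap('scene');T=snap('top');st()
cv2.imwrite('pics/f.png',np.vstack([cv2.resize(s['image'][120:340,150:470,::-1],(480,330),interpolation=cv2.INTER_CUBIC),cv2.resize(T['image'][200:360,190:510,::-1],(480,240),interpolation=cv2.INTER_CUBIC)]))"
```

```text
t 21.88 trolley mm [-132.8 -324.6  262.3] world [ 0.4832 -0.3735  0.3123] F [ 1.   1.1 -0.5] w 0.0850 tool y ang -88.04 tilt [-1.    -0.001  0.   ]
```

View pics/f.png

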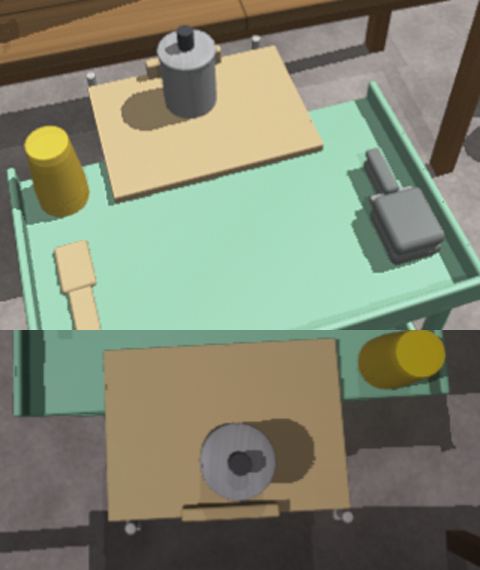

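Canister upright on the overhang between bar and deck edge, bystanders unmoved. I check the fit at both posts numerically.

```bash
python3 -c "
from h import *
T=load('top')
o=lambda u,v,z:((RT.T@(onz(T,190+u/1.5,200+(v-330)/1.5,O[2]+z/1000)-O))*1000).round(1)
print('posts',o(131,528,32),o(348,517,32));print('front edge corners',o(109,520,16),o(350,508,16),'knob',o(239,463,159))
im=T['image'].astype(np.uint8);h=cv2.cvtColor(im,cv2.COLOR_RGB2HSV);m=cv2.inRange(h,(8,50,60),(24,200,255))
for u in(267,272,280,288,396,405,412,418):
    v=np.where(m[200:345,u])[0]+200; 
    if len(v): print(u,v.max(),((RT.T@(onz(T,u,v.max()+.5,O[2]+.008)-O))*1000).round(1))
"
```

```text
posts [-147.  135.   32.] [-147.4 -134.6   32. ]
front edge corners [-138.9  164.7   16. ] [-139.6 -142.4   16. ] knob [-64.1   5.4 159. ]
267 327 [-142.3  157.7    8. ]
272 327 [-142.8  148.     8. ]
280 326 [-141.7  132.5    8. ]
288 326 [-142.5  117.1    8. ]
396 320 [-141.9  -91.7    8. ]
405 320 [-142.7 -109.     8. ]
412 319 [-141.5 -122.6    8. ]
418 319 [-142.1 -134.1    8. ]
```

```bash
python3 -c "
from plant import *
close_job();print(state()['t'])"
```

```text
the job is handed in; nothing more can be done
the job is handed in; nothing more can be done
```

The shelf is ready and the job is handed in, at about 22 s on the robot clock.

- **Props:** I pushed both out with the shut fingers until each met its stop. The reaction rose to about 24 N on the left and 17 N on the right.
- **Board:** I hooked it behind its bar and slid it flat until it met the posts. The reaction there was about 20 N.
- **Canister:** I lifted it by the knob (about 0.53 kg), set it down in small steps of about 1 mm, released it and backed the arm away.

Last camera checks, in the trolley frame:

| Item | Position |
|---|---|
| Posts | x ≈ −147 mm, y ≈ ±135 mm (expected −145, ±135) |
| Board front edge | −139 to −140 mm at both corners, parallel to the post line (expected −138) |
| Canister | upright at about (−64, 5) mm, between the bar and the deck edge |

A second estimate of the front edge, from the colour mask, gave about −142 mm. It was also parallel to the posts. The 2–4 mm spread is near the 2 mm camera calibration.

The cups and scoop, and the part of the paddle in view, looked unmoved in the last picture; I did not measure them. No check failed.

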